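Sort the carved jade into the polishing trays

TASK

Four finished jade pieces - two lion seals, a bangle and a pierced disc - are mixed up in the row on the carver's bench. Put each one into the wooden tray that already holds a piece of its own kind: the seals standing upright, the bangle and the disc lying flat on the tray floor and not on top of another piece. Set them down rather than dropping them, and do not push or tip the pieces already in the trays.

Things in the scene. Friction and masses are not known exactly. Their poses are not given: they have to be found in the camera images.
- seal_1: One of two loose seals. Green jade seal: upright square block 36 x 36 x 26 mm high, a smaller carved lion (26 x 20 mm) centred on top, 64 mm high in all, 0.14 kg. Hold it across two flat sides of the block, fingers beside the lion. Origin: centre of the underside; z up, x and y square to the block's sides. To be sorted; stands on the bench (z = 0), in any order in the row in front of the robot.
- seal_2: The other loose seal. Green jade seal: upright square block 36 x 36 x 26 mm high, a smaller carved lion (26 x 20 mm) centred on top, 64 mm high in all, 0.14 kg. Hold it across two flat sides of the block, fingers beside the lion. Origin: centre of the underside; z up, x and y square to the block's sides. To be sorted; stands on the bench (z = 0), in any order in the row in front of the robot.
- bangle: The loose bangle. Green jade bangle lying flat: ring of round 11 mm bar, 75 mm outside, 53 mm inside diameter, 55 g. Pinch the bar, one finger inside the ring; the bar's centre line has 32 mm radius. Origin: ring centre at its underside; z up. To be sorted; lies on the bench (z = 0), in any order in the row in front of the robot.
- disc: The loose disc. Green jade disc lying flat: 50 mm diameter, 9 mm thick, 14 mm hole in the middle, 48 g. Origin: centre of the underside; z up. To be sorted; lies on the bench (z = 0), in any order in the row in front of the robot. A stone offcut and a steel cup stand in the same row and stay out; neighbours are at least 85 mm apart, centre to centre.
- seal_tray: Seals' tray: fixed, open, wooden, 140 mm (its x) by 220 mm (its y) by 24 mm high, walls and floor 6 mm thick (inside 128 x 208 mm). The three trays are alike but for their contents and swap places. Origin: centre of the underside, on the bench. One seal already stands near its +y end; there is room for two more in a row along y.
- bangle_tray: Bangles' tray: fixed, open, wooden, 140 mm (its x) by 220 mm (its y) by 24 mm high, walls and floor 6 mm thick (inside 128 x 208 mm). The three trays are alike but for their contents and swap places. Origin: centre of the underside, on the bench. One bangle already lies near its -y end; there is room for one more beside it.
- disc_tray: Discs' tray: fixed, open, wooden, 140 mm (its x) by 220 mm (its y) by 24 mm high, walls and floor 6 mm thick (inside 128 x 208 mm). The three trays are alike but for their contents and swap places. Origin: centre of the underside, on the bench. One disc already lies somewhere along its length; there is room for one more.
- tray_seal: The seal already in the seals' tray; it stays as it is. Green jade seal: upright square block 36 x 36 x 26 mm high, a smaller carved lion (26 x 20 mm) centred on top, 64 mm high in all, 0.14 kg. Hold it across two flat sides of the block, fingers beside the lion. Origin: centre of the underside; z up, x and y square to the block's sides. 
- tray_bangle: The bangle already in the bangles' tray; it stays as it is. Green jade bangle lying flat: ring of round 11 mm bar, 75 mm outside, 53 mm inside diameter, 55 g. Pinch the bar, one finger inside the ring; the bar's centre line has 32 mm radius. Origin: ring centre at its underside; z up. 
- tray_disc: The disc already in the discs' tray; it stays as it is. Green jade disc lying flat: 50 mm diameter, 9 mm thick, 14 mm hole in the middle, 48 g. Origin: centre of the underside; z up. 
Not all that is in view belongs to the job. Leave any orange or pink look-alike of the seal_1 alone. Leave any red look-alike of the seal_2 alone.

How it is judged:
By the outcome, as a careful person would: the job done as asked, in the order asked, and still so for the second after the job is handed in, with the robot touching nothing.
It also fails if it takes over 104 s, if anything falls off the work surface, if the arm or the gripper's body presses on something with over 40 N, if the wrist force passes 120 N, or if a joint passes its speed limit or range.

ROBOT

A 7-joint arm with a two-finger parallel gripper is mounted at the origin on the work surface. World frame = base frame: x ahead of the robot, y to its left, z up, the work surface at z = 0. Lengths are in m, angles in rad, forces in N, time in s.
With the tool pointing down it reaches from about 0.425 to 0.875 m from the base axis. Payload 4.7 kg.
Tool frame: the origin (TCP) lies midway between the tips of the shut fingers; the grasp point (between the pads) lies 19 mm behind it (ctrl.grip_point_offset is the distance from the TCP to the grasp point, in m); z points along the fingers, y is the line along which they close (so a half turn about z gives the same grasp; the last joint's range is limited). The gripper opens to 87 mm and grips with 3 to 60 N. Pads are 19 mm wide; open, the fingers measure 117 mm over their backs; the gripper's body (75 mm by 190 mm) begins 51 mm behind the grasp point.
Start: joints at [-1.255, 0.321, -0.07, 1.45, 0.023, 1.371, -0.057], TCP at [0.193, 0.621, 0.223] pointing down, gripper open.
Joint ranges: [-2.86, 2.86], [-0.3, 2.09], [-1.38, 1.24], [0.06, 2.45], [-1.56, 4.7], [0.09, 2.05], [-2.69, 2.69]. Speed limits (rad/s): [2.57, 2.57, 3.14, 3.14, 3.14, 3.14, 3.14].

INTERFACE

Orientations are given as a rotation vector (axis times angle).
In Python, from bench import ctrl gives the robot as it stands.
- The arm moves only by the tool move_arm, never from a script. Its argument "increments" is text: rows parted by semicolons, each of 7 numbers parted by spaces: the shift along the world's x, y, z in mm, then the turn, a rotation vector about the world's x, y, z in degrees, then the closure in counts, from 0 (fully open) to 255 (shut). A call has exactly 8 rows; each row shifts and turns the commanded pose from where the row before left it; what a row does not reach is not made up. A row lasts 1/12 s, in which the tool goes at most 41.7 mm and 7.16 degrees, less where a joint would pass 70% of its speed; a pose out of reach is approached as far as the arm can. A call with a gripper value outside its range is refused whole. The fingers move at their own pace and stop on an object; "grip_force" is the grip in N (left out, the last holds). Time passes only in rows, so rows that do not move let the fingers close, or fill a call up. It gives the time, the measured TCP pose, the force, the opening and the grip force at its end, in the units of the state.
- ctrl.get_state(): the state, without advancing time (a new reading comes with each control period).
- ctrl.get_image(name): name is "scene" or "top"; returns a dict with "frame" (480x640x3 uint8, red, green, blue), "depth" (480x640 float32, m along the optical axis (not along the pixel's ray), 0 where there is no reading), "fx", "fy", "cx", "cy" (pixels), "position" and "orientation" of the camera in the world. Camera axes: x right, y down, z forward; pixel columns grow to the right and rows downward; lengths in m; the calibration is good to about 2 mm. A picture is of the moment at which its call begins.
- ctrl.close_job(): hands the job in; it is judged then, once.
Trained networks look in a picture, given as the dict that the camera call returned (one of the last four; its "shot" number tells which), for a name from the list of things; names that differ only in an ending like _2 or _b are one class to them, and where a whole thing is asked for, a point or a joint stands for the part that bears it (a point fixed in the world has none). Each returns a list of dicts, best first, with "score" (0 to 1); they miss things now and then, are a little off and sometimes report something else, mostly with a low value. They report only what shows in the picture. A call takes as long as a camera call. They do not tell look-alikes from the thing itself.
- ctrl.find_in(target, picture): "centre" ([x, y, z] in m, in world coordinates, good to about 4 mm: the middle of the surface that is visible of it).
- ctrl.silhouettes(target, picture): "region" (480x640 bool, what is visible of it).
The state is a dict: "time": time; "joint_positions": joint angles; "qd": joint speeds; "joint_torque": joint torques, N m; "position": TCP position; "tool_rot": TCP orientation; "ft_force": force on the tool from outside, world axes, zero at the start; "torque": the same for the moment, N m; "grip_width": opening from 0.0 (shut) to 1.0 (fully open); "grip_force": force on a finger pad.
Only numpy, scipy, OpenCV 4.12 (cv2) and the standard library are available. Lean on these libraries where they do the work, as an engineer would, in place of code of your own. Each camera call takes 0.05 s, during which the arm holds its last target. There are 200 camera calls.

## Working session

There is one attempt and no reset: what is moved stays moved. The work goes in short steps, Python scripts to look and compute and a tool call to move; the robot and the scene stay as the last step left them, time stands still between calls to the robot, and variables do not carry over. Pictures are saved under pics/ and viewed, at most 14 in all, crops included, and the job is handed in when it is done.

Besides the shell and the picture viewer there is one more tool, called as name(argument=value, ...), one argument or row to a line, values as JSON. move_arm: Moves the arm, as the interface text tells. Its arguments: {"type":"object","properties":{"increments":{"type":"string"},"grip_force":{"type":"number"}},"required":["increments"]}

```bash
mkdir -p pics; ls; cat > h.py <<'E'
import numpy as np, cv2
from bench import ctrl
from scipy.spatial.transform import Rotation as R
def rot(o):
    o=np.array(o,float)
    return o if o.shape==(3,3) else (R.from_rotvec(o).as_matrix() if o.size==3 else R.from_quat(o).as_matrix())
def cloud(p):
    v,u=np.mgrid[:480,:640]; d=p["depth"]
    c=np.stack([(u-p["cx"])/p["fx"]*d,(v-p["cy"])/p["fy"]*d,d],-1)
    w=c@rot(p["orientation"]).T+np.array(p["position"]); w[d==0]=np.nan
    return w
def pix(p,x):
    c=rot(p["orientation"]).T@(np.array(x)-p["position"]); return (c[0]/c[2]*p["fx"]+p["cx"],c[1]/c[2]*p["fy"]+p["cy"])
E
python3 - <<'E'
from h import *
s=ctrl.get_state(); print({k:np.round(v,3) for k,v in s.items()})
for n in("top","scene"):
    p=ctrl.get_image(n); cv2.imwrite(f"pics/{n}1.png",p["frame"][...,::-1]); print(n,p["position"],p["orientation"],p["fx"],p["shot"])
    for t in("seal_1","bangle","disc","seal_tray","bangle_tray","disc_tray"):
        for r in ctrl.find_in(t,p): print(t,np.round(r["centre"],3),round(r["score"],2),np.round(pix(p,r["centre"])))
E
```

```text
pics
{'time': np.float64(0.0), 'joint_positions': array([-1.255,  0.322, -0.07 ,  1.452,  0.023,  1.371, -0.057]), 'qd': array([-0.002,  0.001, -0.001,  0.   ,  0.001,  0.   , -0.   ]), 'joint_torque': array([-0.0000e+00, -4.9130e+01, -4.0400e-01, -3.1253e+01, -6.4000e-02,
        4.4000e-02,  0.0000e+00]), 'position': array([0.193, 0.62 , 0.221]), 'tool_rot': array([-4.720e-01, -3.106e+00,  3.000e-03]), 'ft_force': array([ 0.273,  0.095, -0.856]), 'torque': array([-0.063, -0.031, -0.018]), 'grip_force': np.float64(0.0), 'grip_width': np.float64(1.0)}
top [0.31720603 0.01880797 0.95918546] [-2.0572944   2.15966675 -0.23591238] 457.7090900049256 1
seal_1 [ 0.382 -0.274  0.036] 0.81 [463. 295.]
seal_1 [ 0.434 -0.166  0.036] 0.7 [406. 272.]
seal_1 [ 0.366 -0.017  0.037] 0.64 [335. 309.]
seal_1 [ 0.347 -0.153  0.042] 0.57 [405. 315.]
seal_1 [ 0.382 -0.367  0.031] 0.56 [508. 292.]
bangle [0.441 0.181 0.007] 0.62 [238. 278.]
disc [0.402 0.28  0.008] 0.55 [190. 299.]
seal_tray [0.572 0.314 0.005] 0.75 [175. 220.]
bangle_tray [0.672 0.021 0.001] 0.82 [310. 171.]
bangle_tray [0.402 0.279 0.007] 0.42 [190. 299.]
disc_tray [ 0.579 -0.325  0.007] 0.89 [471. 203.]
scene [ 1.07488136 -0.57292593  0.89605953] [-2.25038615 -0.8923418   0.35909705] 563.8755373671863 2
seal_1 [ 0.443 -0.184  0.028] 0.76 [225. 263.]
seal_1 [ 0.395 -0.377  0.023] 0.74 [129. 310.]
seal_1 [ 0.378 -0.027  0.029] 0.71 [261. 207.]
seal_1 [ 0.394 -0.29   0.025] 0.68 [167. 282.]
seal_1 [ 0.352 -0.167  0.028] 0.62 [202. 236.]
bangle [0.448 0.174 0.008] 0.58 [345. 184.]
disc [0.411 0.283 0.012] 0.72 [364. 153.]
seal_tray [0.577 0.311 0.002] 0.83 [425. 182.]
bangle_tray [0.674 0.013 0.003] 0.62 [376. 277.]
disc_tray [ 0.579 -0.338  0.007] 0.69 [209. 361.]
```

View pics/top1.png

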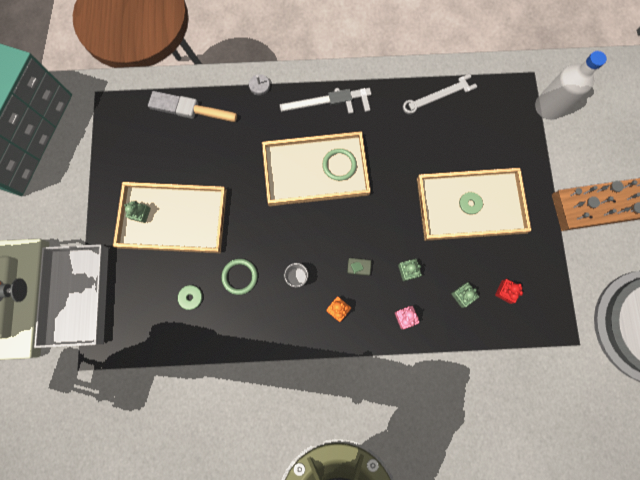

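View pics/scene1.png

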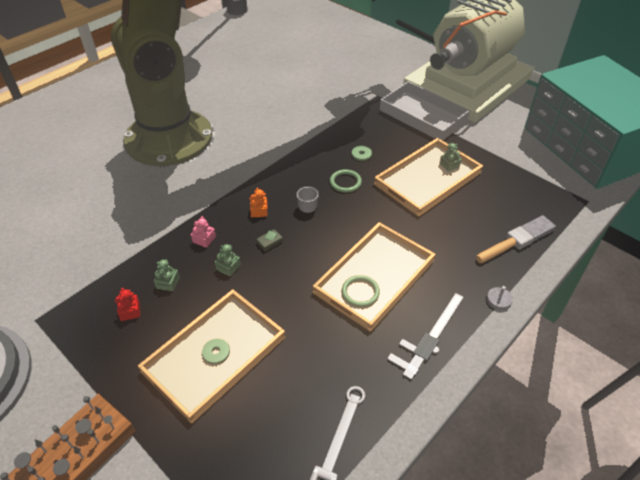

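The loose jade seals are at top-view pixels (410,270) and (465,295), the bangle at (239,277) and the disc at (190,297). The look-alikes are orange (339,309), pink (407,317) and red (510,291). The offcut is at (360,267) and the cup at (296,275). The seal tray is on the left with its seal at (139,211), the bangle tray is in the middle with its bangle at (339,164), and the disc tray is on the right with its disc at (471,203).

Next I measure the poses and check the choice in one close crop.

```bash
cat >> h.py <<'E'
def rect(P):
    (c,s,a)=cv2.minAreaRect((P*1000).astype(np.float32)); return np.round(c,1),np.round(s,1),round(a,1)
def near(w,c,r,lo,hi):
    m=(np.hypot(w[...,0]-c[0],w[...,1]-c[1])<r)&(w[...,2]>lo)&(w[...,2]<hi); return w[m]
def circ(P):
    A=np.c_[2*P[:,:2],np.ones(len(P))]; s=np.linalg.lstsq(A,(P[:,:2]**2).sum(1),rcond=None)[0]; return s
def rim(P):  # outer-edge circle via convex hull
    h=cv2.minEnclosingCircle((P[:,:2]*1000).astype(np.float32)); return np.round(h[0],1),round(h[1],1)
E
python3 - <<'E'
from h import *
S={"A":(.434,-.175),"B":(.385,-.282),"T":(.578,.385)}; 
D={"bangle":(.445,.178,.045),"disc":(.405,.281,.035)}
T={"seal":(.572,.314),"bang":(.672,.018),"disc":(.579,-.33)}
C=[]
for n in("top","scene"):
    p=ctrl.get_image(n); w=cloud(p); C.append(w); print(n,"bench z",np.round(np.median(near(w,(.5,.0),.03,-.02,.02)[:,2]),4))
    if n=="top": 
        f=p["frame"][235:345,320:540]; cv2.imwrite("pics/crop1.png",cv2.resize(f,None,fx=3.5,fy=3.5,interpolation=cv2.INTER_CUBIC)[...,::-1])
        tb=[r["centre"] for r in ctrl.find_in("bangle",p)]; 
    for k,c in S.items():
        P=near(w,c,.04,.03 if k=="T" else .007,.1);L=near(w,c,.035,.045,.1); print(k,len(P),rect(P[P[:,2]<(.035 if k=="T" else .029)][:,:2]),"lion",np.round(L.mean(0),3),L[:,2].max().round(3))
    for k,c in D.items():
        P=near(w,c[:2],c[2]+.01,.004,.02); print(k,len(P),rim(P),np.percentile(P[:,2],95).round(4))
    for k,c in T.items():
        P=near(w,c,.15,.019,.028); print(k,rect(P[:,:2]), "ztop",np.percentile(P[:,2],90).round(4))
    for k,c in (("tbang",T["bang"]),("tdisc",T["disc"])):
        P=near(w,c,.11,.0,.022); hs=cv2.cvtColor(p["frame"],cv2.COLOR_RGB2HSV); 
        m=(np.hypot(w[...,0]-c[0],w[...,1]-c[1])<.11)&(w[...,2]<.03)&(hs[...,0]>40)&(hs[...,0]<90)&(hs[...,1]>40); print(k,m.sum(),rim(w[m]),np.median(w[m][:,2]).round(3))
for k,c in S.items():
    P=np.r_[near(C[0],c,.04,.007,.029),near(C[1],c,.04,.007,.029)]
    if k!="T": print(k,"both",rect(P[:,:2]))
E
```

```text
top bench z 0.0006
A 347 (array([ 441.5, -176.1]), array([36.5, 36.7]), 11.8) lion [ 0.441 -0.173  0.057] 0.067
B 378 (array([ 384.2, -284.3]), array([35.7, 36.3]), 31.1) lion [ 0.383 -0.281  0.057] 0.065
T 309 (array([591.6, 389.6]), array([35.9, 35.9]), 72.0) lion [0.59  0.387 0.058] 0.069
bangle 527 (array([443.1, 177.5]), 52.8) 0.0126
disc 445 (array([403.4, 279.9]), 43.4) 0.0113
seal (array([579.5, 321.5]), array([222. , 141.3]), 84.4) ztop 0.0257
bang (array([674.4,   8.6]), array([141.5, 220.3]), 3.6) ztop 0.0259
disc (array([ 577.8, -325.1]), array([140.9, 221.8]), 1.4) ztop 0.026
tbang 366 (array([679.4, -43.8]), 36.2) 0.016
tdisc 354 (array([ 578.9, -321.2]), 24.3) 0.015
scene bench z 0.0025
A 499 (array([ 428.8, -178.5]), array([59.3, 36.9]), 16.5) lion [ 0.439 -0.175  0.056] 0.066
B 528 (array([ 391.2, -280.3]), array([70.6, 29.4]), 83.9) lion [ 0.382 -0.284  0.056] 0.066
T 269 (array([591.6, 382.3]), array([49.2, 27.7]), 25.5) lion [0.589 0.388 0.057] 0.073
bangle 500 (array([445.3, 178.5]), 54.5) 0.0144
disc 341 (array([404.8, 280.9]), 44.7) 0.0127
seal (array([574.5, 324. ]), array([225.8, 144.3]), 84.4) ztop 0.0269
bang (array([669.8,  11. ]), array([143.6, 223.9]), 3.3) ztop 0.0267
disc (array([ 573.4, -322.3]), array([144.4, 221.6]), 1.5) ztop 0.0267
tbang 213 (array([677.2, -42.7]), 35.5) 0.018
tdisc 402 (array([ 575.9, -319. ]), 24.5) 0.016
A both (array([ 430., -178.]), array([60.2, 39.1]), 13.5)
B both (array([ 387.5, -281.4]), array([57.7, 50.7]), 59.5)
```

View pics/crop1.png

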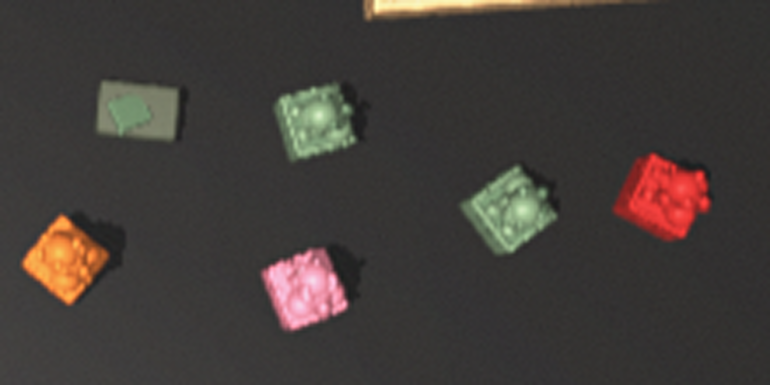

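Crop: the two jade-green seals are at crop (316,121) and (509,210), which are full-frame (410,270) and (465,295). They are clearly distinct from the pink, red and orange seals and from the grey offcut. Now the bangle and disc centres by colour.

```bash
python3 - <<'E'
from h import *
for n in("top","scene"):
    p=ctrl.get_image(n); w=cloud(p); hs=cv2.cvtColor(p["frame"],cv2.COLOR_RGB2HSV)
    for k,c,r in (("bangle",(.444,.178),.055),("disc",(.404,.28),.04)):
        m=((np.hypot(w[...,0]-c[0],w[...,1]-c[1])<r)&(hs[...,0]>40)&(hs[...,0]<90)&(hs[...,1]>50)&(hs[...,2]>60)).astype(np.uint8)
        m=cv2.morphologyEx(m,cv2.MORPH_OPEN,np.ones((2,2),np.uint8)); P=w[m>0]
        s=circ(P); print(n,k,m.sum(),rim(P),"fit",np.round(s[:2]*1000,1),"box mid",np.round((np.percentile(P,1,0)+np.percentile(P,99,0))/2*1000,1), np.median(P[:,2]).round(4))
E
```

```text
top bangle 430 (array([442.9, 176.7]), 37.2) fit [443.5 175.8] box mid [443.3 176.4   6.1] 0.0087
top disc 162 (array([405.8, 277.5]), 24.6) fit [408.1 275.3] box mid [407.1 276.3   5. ] 0.0076
scene bangle 357 (array([444.3, 184. ]), 42.5) fit [445.  180.6] box mid [444.9 183.6   7.9] 0.01
 ** On entry to DLASCL parameter number  4 had an illegal value
 ** On entry to DLASCL parameter number  4 had an illegal valueTraceback (most recent call last):
  File "<stdin>", line 7, in <module>
  File "h.py", line 19, in circ
    A=np.c_[2*P[:,:2],np.ones(len(P))]; s=np.linalg.lstsq(A,(P[:,:2]**2).sum(1),rcond=None)[0]; return s
                                          ~~~~~~~~~~~~~~~^^^^^^^^^^^^^^^^^^^^^^^^^^^^^^^^^^
    x, resids, rank, s = _umath_linalg.lstsq(a, b, rcond,
                         ~~~~~~~~~~~~~~~~~~~^^^^^^^^^^^^^
                                             signature=signature)
                                             ^^^^^^^^^^^^^^^^^^^^
    raise LinAlgError("SVD did not converge in Linear Least Squares")
numpy.linalg.LinAlgError: SVD did not converge in Linear Least Squares
```

move_arm(
  increments="25 -40 -12 0 0 -7.1 40;25 -40 -12 0 0 -7.1 40;25 -40 -12 0 0 -7.1 40;25 -40 -12 0 0 -7.1 40;25 -40 -12 0 0 -7.1 40;25 -40 -12 0 0 -7.1 40;25 -40 -12 0 0 -7.1 40;25 -40 -12 0 0 -7.1 40",
  grip_force=15,
)

```text
time: 1.62
position: [0.3652, 0.345, 0.1403]
tool_rot: [-1.9, -2.502, -0.002]
ft_force: [1.2, 0.2, -0.3]
grip_width: 0.841
grip_force: 0.0
```

move_arm(
  increments="10 -20 0 0 0 -7.1 40;0 0 0 0 0 -7.1 40;0 0 0 0 0 0 40;0 0 0 0 0 0 40;0 0 0 0 0 0 40;0 0 0 0 0 0 40;0 0 0 0 0 0 40;0 0 0 0 0 0 40",
)

```text
time: 2.28
position: [0.3741, 0.3273, 0.1404]
tool_rot: [2.185, 2.257, -0.0]
ft_force: [0.2, 0.4, -0.3]
grip_width: 0.842
grip_force: 0.0
```

```bash
python3 - <<'E'
from h import *
p=ctrl.get_image("top"); 
for r in ctrl.silhouettes("disc",p):
    v,u=np.nonzero(r["region"]); print(r["score"],len(v),u.min(),u.max(),v.min(),v.max())
    # intersect ray of bbox/hull centre with z=9mm
    (cx,cy),(a,b),_=cv2.minAreaRect(np.c_[u,v].astype(np.float32))
    d=rot(p["orientation"])@[(cx-p["cx"])/p["fx"],(cy-p["cy"])/p["fy"],1]; o=np.array(p["position"]); print(np.round((o+d*(.007-o[2])/d[2])*1000,1),a,b)
cv2.imwrite("pics/d1.png",cv2.resize(p["frame"][230:350,110:290],None,fx=4,fy=4)[...,::-1])
E
```

```text
0.55 409 178 201 285 308
[407.3 280.7   7. ] 21.920310974121094 24.041629791259766
```

move_arm(
  increments="11 -16 -5 0 0 0 40;11 -16 -10 0 0 0 40;9 -15 -20 0 0 0 40;0 0 -25 0 0 0 40;0 0 -25 0 0 0 40;0 0 -20 0 0 0 40;0 0 -10 0 0 0 40;0 0 0 0 0 0 40",
)

```text
time: 3.05
position: [0.4039, 0.2785, 0.0232]
tool_rot: [-2.188, -2.255, 0.007]
ft_force: [0.0, -0.8, -0.2]
grip_width: 0.846
grip_force: 0.0
```

move_arm(
  increments="1 1 -10 0 0 0 40;0 0 -10 0 0 0 40;0 0 0 0 0 0 40;0 0 0 0 0 0 255;0 0 0 0 0 0 255;0 0 0 0 0 0 255;0 0 0 0 0 0 255;0 0 0 0 0 0 255",
)

```text
time: 3.72
position: [0.4067, 0.281, 0.0059]
tool_rot: [2.188, 2.254, 0.001]
ft_force: [0.5, -0.4, 0.8]
grip_width: 0.559
grip_force: 15.0
```

move_arm(
  increments="0 0 0 0 0 0 255;0 0 0 0 0 0 255;0 0 5 0 0 0 255;0 0 15 0 0 0 255;0 0 25 0 0 0 255;0 0 25 0 0 0 255;0 0 20 0 0 0 255;0 0 10 0 0 0 255",
)

```text
time: 4.38
position: [0.4076, 0.2815, 0.1082]
tool_rot: [2.188, 2.254, 0.006]
ft_force: [0.3, 0.6, 0.4]
grip_width: 0.564
grip_force: 15.0
```

move_arm(
  increments="4 -15 2 0 0 0 255;8 -32 2 0 0 0 255;9 -35 0 0 0 0 255;9 -35 0 0 0 0 255;9 -35 0 0 0 0 255;9 -35 0 0 0 0 255;9 -35 0 0 0 0 255;9 -35 0 0 0 0 255",
)

```text
time: 5.05
position: [0.4721, 0.0219, 0.1091]
tool_rot: [-2.188, -2.254, 0.0]
ft_force: [0.8, 0.4, -0.5]
grip_width: 0.562
grip_force: 15.0
```

move_arm(
  increments="9 -35 0 0 0 0 255;9 -35 0 0 0 0 255;9 -35 0 0 0 0 255;9 -35 0 0 0 0 255;9 -35 0 0 0 0 255;9 -35 0 0 0 0 255;9 -35 0 0 0 0 255;9 -35 0 0 0 0 255",
)

```text
time: 5.72
position: [0.5443, -0.2576, 0.1087]
tool_rot: [-2.187, -2.254, 0.001]
ft_force: [1.3, 0.0, -0.5]
grip_width: 0.556
grip_force: 15.0
```

move_arm(
  increments="9 -35 0 0 0 0 255;9 -35 0 0 0 0 255;6 -25 0 0 0 0 255;0 -10 0 0 0 0 255;0 0 0 0 0 0 255;0 0 0 0 0 0 255;0 0 0 0 0 0 255;0 0 0 0 0 0 255",
)

```text
time: 6.38
position: [0.5691, -0.3586, 0.1093]
tool_rot: [-2.184, -2.257, -0.003]
ft_force: [-0.1, 1.1, -0.2]
grip_width: 0.562
grip_force: 15.0
```

move_arm(
  increments="4 -14 -5 0 0 0 255;4 -14 -15 0 0 0 255;0 0 -20 0 0 0 255;0 0 -20 0 0 0 255;0 0 -12 0 0 0 255;0 0 -8 0 0 0 255;0 0 -4 0 0 0 255;0 0 0 0 0 0 255",
)

```text
time: 7.05
position: [0.5766, -0.3883, 0.025]
tool_rot: [-2.186, -2.255, -0.0]
ft_force: [-0.3, 0.1, -0.3]
grip_width: 0.557
grip_force: 15.0
```

```bash
python3 - <<'E'
from h import *
p=ctrl.get_image("scene"); cv2.imwrite("pics/p1.png",cv2.resize(p["frame"][280:430,110:310],None,fx=4,fy=4)[...,::-1])
print(ctrl.get_state()["position"])
E
```

```text
[ 0.57689404 -0.38891932  0.02588254]
```

View pics/p1.png

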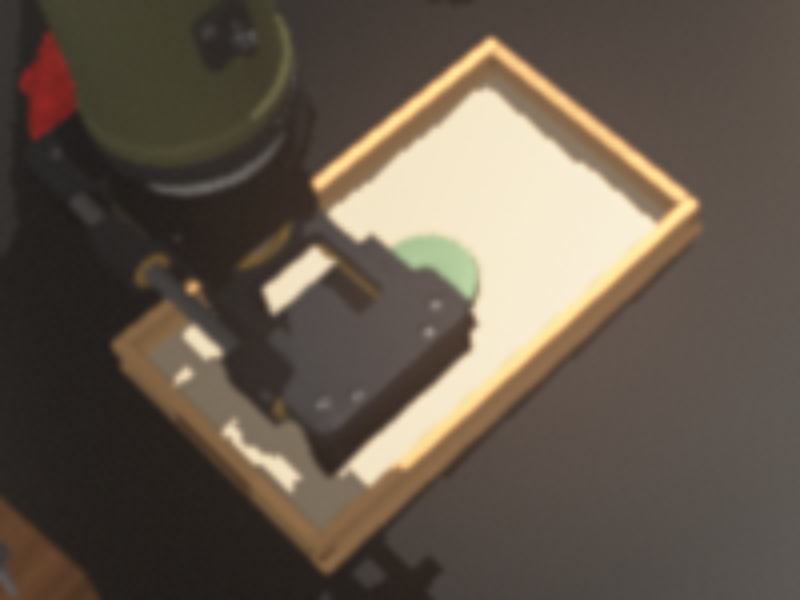

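The gripper holds the disc over the free -y end, and the tray disc at crop (435,265) is untouched. Lowering the last 14 mm and releasing.

move_arm(
  increments="0 0 -5 0 0 0 255;0 0 -4 0 0 0 255;0 0 -3 0 0 0 255;0 0 -2 0 0 0 255;0 0 0 0 0 0 255;0 0 0 0 0 0 255;0 0 0 0 0 0 80;0 0 0 0 0 0 60",
)

```text
time: 7.77
position: [0.5766, -0.3895, 0.0114]
tool_rot: [2.188, 2.254, -0.0]
ft_force: [0.3, 0.6, -0.3]
grip_width: 0.636
grip_force: 0.0
```

move_arm(
  increments="0 0 0 0 0 0 60;0 0 0 0 0 0 60;0 0 5 0 0 0 60;0 0 10 0 0 0 60;0 0 20 0 0 0 60;0 0 25 0 0 0 60;0 0 25 0 0 0 60;0 0 10 0 0 0 60",
)

```text
time: 8.43
position: [0.578, -0.391, 0.1114]
tool_rot: [2.184, 2.25, 0.002]
ft_force: [0.7, -0.6, 0.2]
grip_width: 0.764
grip_force: 0.0
```

move_arm(
  increments="-20 10 0 0 0 5 60;-30 16 0 0 0 5 60;-30 16 0 0 0 5 60;-30 16 0 0 0 5 60;-30 16 0 0 0 5 60;-30 16 0 0 0 4.4 60;-20 12 0 0 0 0 60;0 0 0 0 0 0 60",
)

```text
time: 9.1
position: [0.3822, -0.2848, 0.1057]
tool_rot: [-1.544, -2.732, -0.006]
ft_force: [0.9, -0.9, -1.1]
grip_width: 0.766
grip_force: 0.0
```

```bash
cat >> h.py <<'E'
def st():
    s=ctrl.get_state(); M=R.from_rotvec(s["tool_rot"]).as_matrix(); print(np.round(s["position"]*1000,1),"yaw",np.round(np.degrees(np.arctan2(M[1,1],M[0,1]))%180,1),"tilt",np.round(M[:,2],3)); 
E
python3 - <<'E'
from h import *
st(); p=ctrl.get_image("top"); w=cloud(p)
T=near(w,(.578,-.39),.06,.008,.022); hs=cv2.cvtColor(p["frame"],cv2.COLOR_RGB2HSV)
m=(np.hypot(w[...,0]-.576,w[...,1]+.33)<.12)&(w[...,2]<.03)&(hs[...,0]>40)&(hs[...,0]<90)&(hs[...,1]>40)
n,l,s,c=cv2.connectedComponentsWithStats(m.astype(np.uint8))
for i in range(1,n):
    if s[i,4]>40: print(s[i,4],rim(w[l==i]),np.median(w[l==i][:,2]).round(3))
cv2.imwrite("pics/p2.png",cv2.resize(p["frame"][150:330,380:560],None,fx=3.3,fy=3.3)[...,::-1])
E
```

```text
[ 382.2 -284.8  105.7] yaw 31.1 tilt [-0.001  0.005 -1.   ]
355 (array([ 579.2, -321.4]), 24.9) 0.015
360 (array([ 577.9, -387. ]), 25.0) 0.015
```

View pics/p2.png

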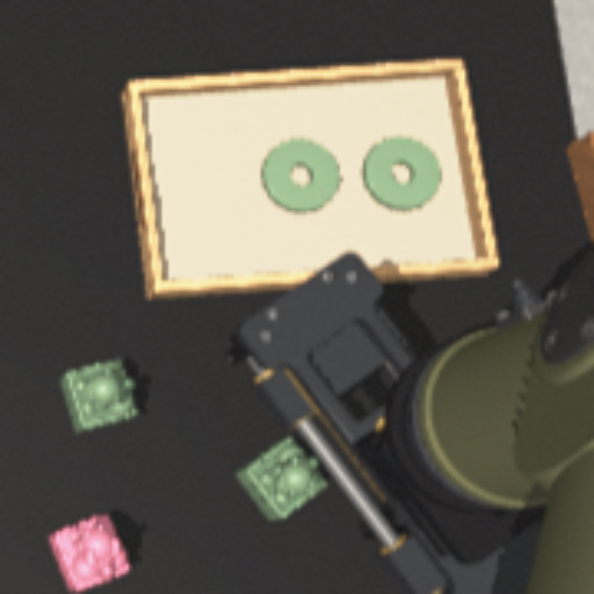

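Both discs lie flat in their tray, at crop (301,175) and (402,174). The gripper is above the seal at (285,478), so I descend.

move_arm(
  increments="1 0 -15 0 0 0 60;0 0 -25 0 0 0 60;0 0 -25 0 0 0 60;0 0 -15 0 0 0 60;0 0 -10 0 0 0 60;0 0 -7 0 0 0 60;0 0 -3 0 0 0 60;0 0 0 0 0 0 60",
  grip_force=25,
)

```text
time: 9.82
position: [0.3877, -0.2877, 0.0063]
tool_rot: [1.545, 2.736, -0.001]
ft_force: [-0.2, -0.0, 0.5]
grip_width: 0.771
grip_force: 0.0
```

move_arm(
  increments="0 0 0 0 0 0 60;0 0 0 0 0 0 255;0 0 0 0 0 0 255;0 0 0 0 0 0 255;0 0 0 0 0 0 255;0 0 0 0 0 0 255;0 0 0 0 0 0 255;0 0 0 0 0 0 255",
)

```text
time: 10.48
position: [0.3872, -0.2875, 0.0065]
tool_rot: [-1.544, -2.736, 0.0]
ft_force: [-1.6, 0.3, 1.9]
grip_width: 0.409
grip_force: 25.0
```

move_arm(
  increments="0 0 5 0 0 0 255;0 0 12 0 0 0 255;0 0 22 0 0 0 255;0 0 28 0 0 0 255;0 0 28 0 0 0 255;2 6 18 0 0 0 255;5 16 7 0 0 0 255;8 26 0 0 0 -3 255",
)

```text
time: 11.15
position: [0.4034, -0.2421, 0.1299]
tool_rot: [1.62, 2.684, 0.001]
ft_force: [1.1, 1.0, -1.8]
grip_width: 0.411
grip_force: 25.0
```

move_arm(
  increments="10 32 0 0 0 -3 255;10 34 0 0 0 -3 255;10 34 0 0 0 -3 255;10 34 0 0 0 -3 255;10 34 0 0 0 -3 255;10 34 0 0 0 -3 255;10 34 0 0 0 -3 255;10 34 0 0 0 -3 255",
)

```text
time: 11.82
position: [0.4828, 0.0323, 0.1275]
tool_rot: [2.143, 2.296, 0.002]
ft_force: [1.2, -0.9, -2.3]
grip_width: 0.411
grip_force: 25.0
```

move_arm(
  increments="10 34 0 0 0 -3 255;10 34 0 0 0 -3 255;10 34 0 0 0 -3 255;10 34 0 0 0 -0.7 255;10 34 0 0 0 0 255;8 30 0 0 0 0 255;6 20 0 0 0 0 255;3 10 0 0 0 0 255",
)

```text
time: 12.48
position: [0.5492, 0.2649, 0.127]
tool_rot: [-2.322, -2.115, -0.002]
ft_force: [-1.0, 0.5, -2.0]
grip_width: 0.41
grip_force: 25.0
```

```bash
python3 - <<'E'
from h import *
st(); print(ctrl.get_state()["grip_width"])
E
```

```text
[549.2 264.9 127. ] yaw 174.7 tilt [ 0.001  0.001 -1.   ]
0.41045441755057094
```

move_arm(
  increments="9 19 0 0 0 0 255;10 20 0 0 0 0 255;9 19 -10 0 0 0 255;0 0 -20 0 0 0 255;0 0 -25 0 0 0 255;0 0 -20 0 0 0 255;0 0 -12 0 0 0 255;0 0 -8 0 0 0 255",
)

```text
time: 13.15
position: [0.5768, 0.3171, 0.03]
tool_rot: [2.328, 2.109, -0.004]
ft_force: [0.9, 0.0, -0.6]
grip_width: 0.415
grip_force: 25.0
```

```bash
python3 - <<'E'
from h import *
p=ctrl.get_image("scene"); cv2.imwrite("pics/p3.png",cv2.resize(p["frame"][100:250,340:540],None,fx=4,fy=4)[...,::-1])
st()
E
```

```text
[576.4 317.1  29.2] yaw 174.4 tilt [-0.003 -0.002 -1.   ]
```

View pics/p3.png

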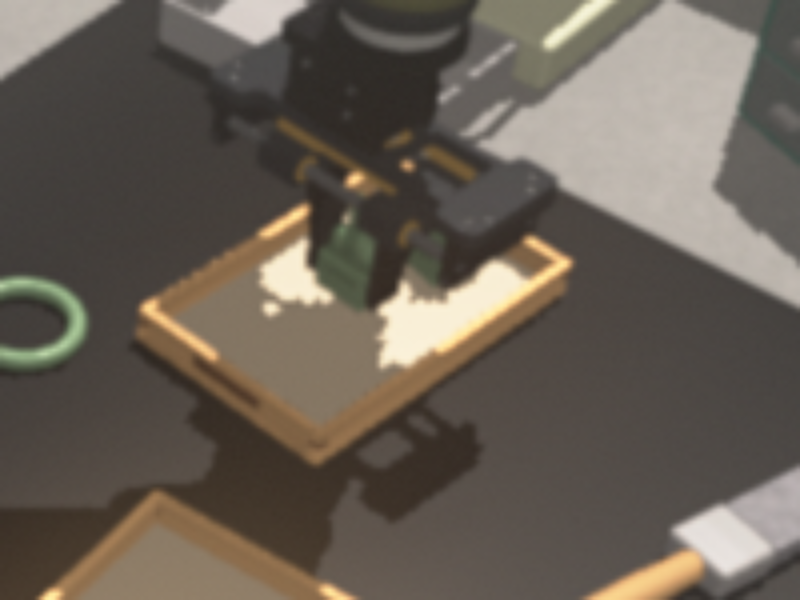

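The held seal is upright at crop (345,265) inside the tray, clear of the tray seal at (425,265). I set it down.

move_arm(
  increments="0 2 -7 0 0 0 255;0 0 -5 0 0 0 255;0 0 -3 0 0 0 255;0 0 -1 0 0 0 255;0 0 0 0 0 0 255;0 0 0 0 0 0 255;0 0 0 0 0 0 255;0 0 0 0 0 0 255",
)

```text
time: 13.87
position: [0.5777, 0.3208, 0.0159]
tool_rot: [2.327, 2.11, 0.001]
ft_force: [-0.2, -0.2, -1.0]
grip_width: 0.413
grip_force: 25.0
```

move_arm(
  increments="0 0 -1 0 0 0 255;0 0 -1 0 0 0 255;0 0 0 0 0 0 255;0 0 0 0 0 0 255;0 0 0 0 0 0 255;0 0 0 0 0 0 255;0 0 0 0 0 0 255;0 0 0 0 0 0 255",
)

```text
time: 14.53
position: [0.5775, 0.3207, 0.0135]
tool_rot: [2.327, 2.11, 0.0]
ft_force: [0.2, 0.2, -1.1]
grip_width: 0.414
grip_force: 25.0
```

move_arm(
  increments="0 0 -1 0 0 0 255;0 0 0 0 0 0 255;0 0 0 0 0 0 255;0 0 0 0 0 0 110;0 0 0 0 0 0 90;0 0 0 0 0 0 80;0 0 0 0 0 0 80;0 0 0 0 0 0 80",
)

```text
time: 15.2
position: [0.5775, 0.3207, 0.0124]
tool_rot: [2.327, 2.11, 0.0]
ft_force: [0.7, 0.4, 0.1]
grip_width: 0.659
grip_force: 0.0
```

move_arm(
  increments="0 0 5 0 0 0 80;0 0 15 0 0 0 80;0 0 25 0 0 0 80;0 0 30 0 0 0 80;0 0 25 0 0 0 80;-10 -10 5 0 0 0 80;-20 -20 0 0 0 0 90;-20 -20 0 0 0 0 138",
)

```text
time: 15.87
position: [0.5276, 0.2709, 0.1187]
tool_rot: [2.326, 2.111, 0.004]
ft_force: [-0.3, -0.0, 0.3]
grip_width: 0.63
grip_force: 0.0
```

move_arm(
  increments="-10 -18 0 0 0 5 138;-16 -27 0 0 0 4 138;-16 -27 0 0 0 0 138;-10 -19 0 0 0 0 138;0 0 -20 0 0 0 138;0 0 -25 0 0 0 138;0 0 -15 0 0 0 138;0 0 0 0 0 0 138",
)

```text
time: 16.53
position: [0.473, 0.1785, 0.0549]
tool_rot: [-2.153, -2.285, 0.008]
ft_force: [-1.1, 0.7, 0.4]
grip_width: 0.46
grip_force: 0.0
```

```bash
python3 - <<'E'
from h import *
st(); print(ctrl.get_state()["grip_width"])
p=ctrl.get_image("scene"); cv2.imwrite("pics/p4.png",cv2.resize(p["frame"][120:240,300:480],None,fx=4.4,fy=4.4)[...,::-1])
E
```

```text
[473.  178.5  54.9] yaw 3.4 tilt [-0.005 -0.002 -1.   ]
0.45962382506491817
```

View pics/p4.png

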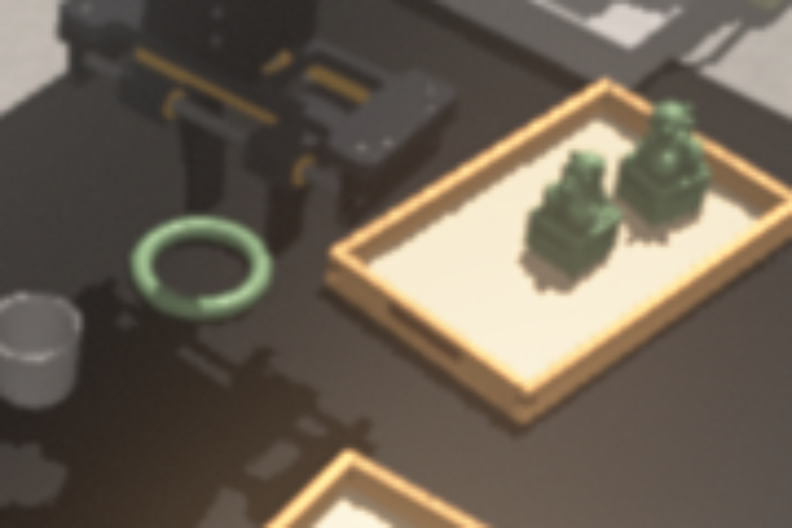

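The first seal stands upright at crop (573,215) with the tray seal undisturbed at (665,165). The fingers at (205,180) and (290,200) straddle the ring's bar, whose centre is (202,265). Descending and gripping.

move_arm(
  increments="3 1 -15 0 0 0 138;0 0 -15 0 0 0 138;0 0 -10 0 0 0 138;0 0 -7 0 0 0 138;0 0 -4 0 0 0 138;0 0 0 0 0 0 138;0 0 0 0 0 0 138;0 0 0 0 0 0 138",
  grip_force=12,
)

```text
time: 17.25
position: [0.4791, 0.181, 0.0072]
tool_rot: [2.154, 2.286, 0.002]
ft_force: [0.0, -0.7, 0.5]
grip_width: 0.459
grip_force: 0.0
```

move_arm(
  increments="0 0 0 0 0 0 255;0 0 0 0 0 0 255;0 0 0 0 0 0 255;0 0 0 0 0 0 255;0 0 0 0 0 0 255;0 0 0 0 0 0 255;0 0 0 0 0 0 255;0 0 0 0 0 0 255",
)

```text
time: 17.92
position: [0.4784, 0.1808, 0.0065]
tool_rot: [-2.154, -2.287, -0.0]
ft_force: [-0.2, 0.2, 0.5]
grip_width: 0.133
grip_force: 11.5
```

Tips are at z 6.5 mm, too high on the bar. Reopen, lower 4 mm and regrip.

move_arm(
  increments="0 0 0 0 0 0 170;0 0 0 0 0 0 170;0 0 0 0 0 0 170;0 0 -2 0 0 0 170;0 0 -2 0 0 0 170;0 0 0 0 0 0 170;0 0 0 0 0 0 170;0 0 0 0 0 0 170",
)

```text
time: 18.58
position: [0.4784, 0.1806, 0.0023]
tool_rot: [2.154, 2.286, -0.0]
ft_force: [-0.0, -0.0, 0.3]
grip_width: 0.332
grip_force: 0.0
```

move_arm(
  increments="0 0 0 0 0 0 255;0 0 0 0 0 0 255;0 0 0 0 0 0 255;0 0 0 0 0 0 255;0 0 0 0 0 0 255;0 0 0 0 0 0 255;0 0 0 0 0 0 255;0 0 0 0 0 0 255",
  grip_force=20,
)

```text
time: 19.25
position: [0.4785, 0.1807, 0.0025]
tool_rot: [2.154, 2.286, 0.0]
ft_force: [-0.0, 0.3, 0.6]
grip_width: 0.14
grip_force: 19.1
```

move_arm(
  increments="0 0 0 0 0 0 255;0 0 4 0 0 0 255;0 0 8 0 0 0 255;0 0 16 0 0 0 255;0 0 24 0 0 0 255;0 0 28 0 0 0 255;0 0 20 0 0 0 255;0 0 0 0 0 0 255",
)

```text
time: 19.92
position: [0.4816, 0.182, 0.1077]
tool_rot: [2.153, 2.284, 0.013]
ft_force: [1.3, 1.0, -0.1]
grip_width: 0.134
grip_force: 19.1
```

```bash
python3 - <<'E'
from h import *
st(); print(ctrl.get_state()["grip_width"])
p=ctrl.get_image("scene"); cv2.imwrite("pics/p5.png",cv2.resize(p["frame"][80:250,280:480],None,fx=3.5,fy=3.5)[...,::-1])
E
```

```text
[481.6 182.  107.7] yaw 3.4 tilt [ 0.008  0.004 -1.   ]
0.1342147913550793
```

View pics/p5.png

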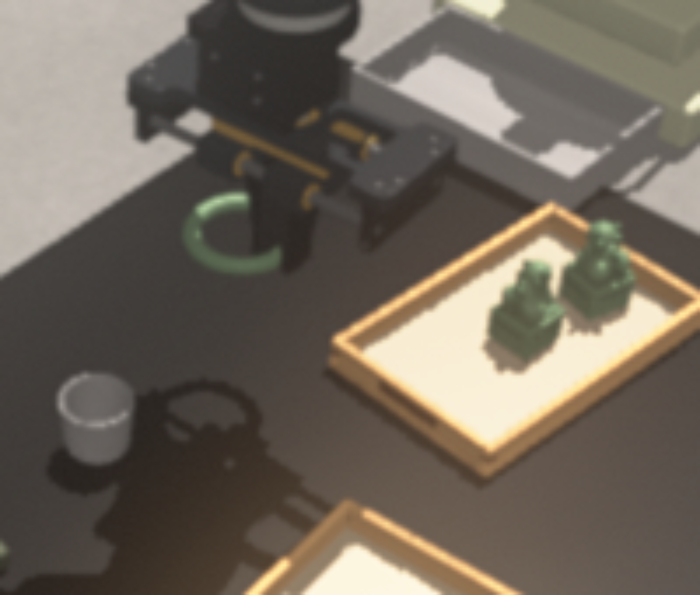

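The ring is held level at crop (235,235). Carrying it to the bangle tray.

move_arm(
  increments="15 -8 0 0 0 0 255;28 -16 0 0 0 0 255;32 -18 0 0 0 0 255;32 -18 0 0 0 0 255;32 -18 0 0 0 0 255;32 -18 0 0 0 0 255;28 -16 0 0 0 0 255;18 -11 0 0 0 0 255",
)

```text
time: 20.63
position: [0.697, 0.0546, 0.1006]
tool_rot: [2.156, 2.283, -0.004]
ft_force: [-0.8, 0.1, -0.2]
grip_width: 0.135
grip_force: 19.1
```

move_arm(
  increments="0 0 0 0 0 0 255;0 0 -8 0 0 0 255;0 0 -15 0 0 0 255;0 0 -20 0 0 0 255;0 0 -15 0 0 0 255;0 0 -8 0 0 0 255;0 0 0 0 0 0 255;0 0 0 0 0 0 255",
)

```text
time: 21.3
position: [0.6947, 0.0582, 0.0359]
tool_rot: [-2.153, -2.287, 0.001]
ft_force: [-0.8, -0.1, -0.7]
grip_width: 0.137
grip_force: 19.1
```

```bash
python3 - <<'E'
from h import *
st(); print(ctrl.get_state()["grip_width"])
p=ctrl.get_image("scene"); cv2.imwrite("pics/p6.png",cv2.resize(p["frame"][190:340,290:490],None,fx=3.9,fy=3.9)[...,::-1])
E
```

```text
[694.7  58.2  35.9] yaw 3.4 tilt [-0.001 -0.    -1.   ]
0.1371161434858935
```

View pics/p6.png

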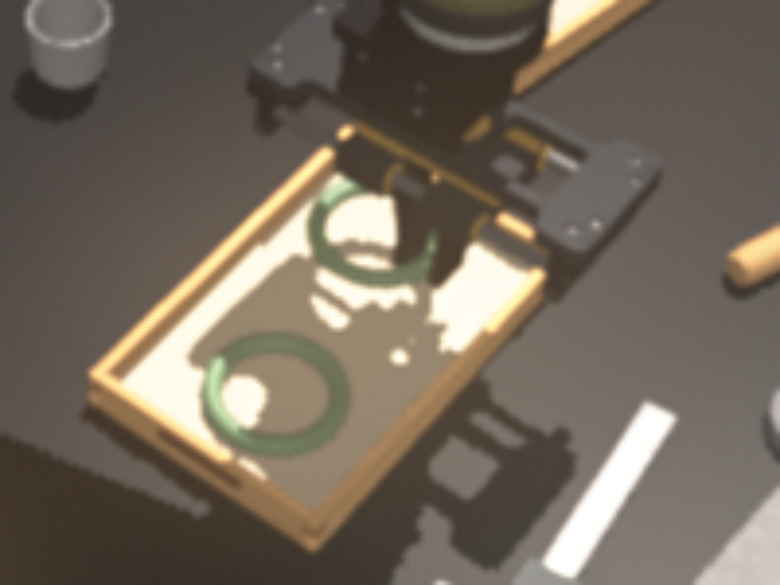

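The ring hangs at crop (375,235) with a clear gap to the tray bangle at (278,393). Lowering.

move_arm(
  increments="1 0 -8 0 0 0 255;0 0 -8 0 0 0 255;0 0 -5 0 0 0 255;0 0 -3 0 0 0 255;0 0 -1 0 0 0 255;0 0 0 0 0 0 255;0 0 0 0 0 0 255;0 0 0 0 0 0 255",
)

```text
time: 22.02
position: [0.6967, 0.0577, 0.0118]
tool_rot: [2.154, 2.286, 0.001]
ft_force: [-0.7, 0.4, -0.3]
grip_width: 0.135
grip_force: 19.1
```

move_arm(
  increments="0 0 -1 0 0 0 255;0 0 -1 0 0 0 255;0 0 -1 0 0 0 255;0 0 0 0 0 0 255;0 0 0 0 0 0 255;0 0 0 0 0 0 178;0 0 0 0 0 0 178;0 0 0 0 0 0 178",
)

```text
time: 22.68
position: [0.6964, 0.0577, 0.0084]
tool_rot: [2.154, 2.287, -0.0]
ft_force: [-0.2, 0.2, -0.4]
grip_width: 0.262
grip_force: 0.0
```

move_arm(
  increments="0 0 0 0 0 0 178;0 0 4 0 0 0 178;0 0 8 0 0 0 178;0 0 18 0 0 0 178;0 0 25 0 0 0 178;0 0 30 0 0 0 178;0 0 20 0 0 0 178;0 0 5 0 0 0 178",
)

```text
time: 23.35
position: [0.6994, 0.0577, 0.1244]
tool_rot: [2.151, 2.282, 0.01]
ft_force: [0.4, -0.2, 0.5]
grip_width: 0.297
grip_force: 0.0
```

move_arm(
  increments="-14 -12 0 0 0 2 80;-26 -24 0 0 0 2 70;-28 -26 0 0 0 2 60;-28 -26 0 0 0 2.3 60;-28 -26 0 0 0 0 60;-28 -26 0 0 0 0 60;-28 -26 0 0 0 0 60;-28 -26 0 0 0 0 60",
)

```text
time: 24.02
position: [0.4866, -0.1353, 0.1182]
tool_rot: [-1.983, -2.436, -0.0]
ft_force: [-0.5, -1.0, 0.3]
grip_width: 0.749
grip_force: 0.0
```

move_arm(
  increments="-26 -22 0 0 0 0 60;-15 -13 0 0 0 0 60;-7 -7 0 0 0 0 60;0 0 0 0 0 0 60;0 0 -10 0 0 0 60;0 0 -10 0 0 0 60;0 0 0 0 0 0 60;0 0 0 0 0 0 60",
)

```text
time: 24.68
position: [0.4403, -0.175, 0.097]
tool_rot: [-1.979, -2.437, 0.003]
ft_force: [-0.0, -0.5, -0.3]
grip_width: 0.766
grip_force: 0.0
```

```bash
python3 - <<'E'
from h import *
st(); print(ctrl.get_state()["grip_width"])
p=ctrl.get_image("top"); w=cloud(p); hs=cv2.cvtColor(p["frame"],cv2.COLOR_RGB2HSV)
m=(np.hypot(w[...,0]-.672,w[...,1]-.01)<.12)&(w[...,2]<.03)&(hs[...,0]>40)&(hs[...,0]<90)&(hs[...,1]>40)
n,l,s,c=cv2.connectedComponentsWithStats(m.astype(np.uint8))
for i in range(1,n):
    if s[i,4]>40: print(s[i,4],rim(w[l==i]),np.median(w[l==i][:,2]).round(3))
cv2.imwrite("pics/p7.png",cv2.resize(p["frame"][110:350,220:480],None,fx=2.4,fy=2.4)[...,::-1])
E
```

```text
[ 440.3 -175.    97. ] yaw 11.8 tilt [-0.003  0.    -1.   ]
0.7659208190178451
359 (array([680.1, -43.8]), 36.4) 0.016
368 (array([665.6,  53.7]), 36.6) 0.016
```

View pics/p7.png

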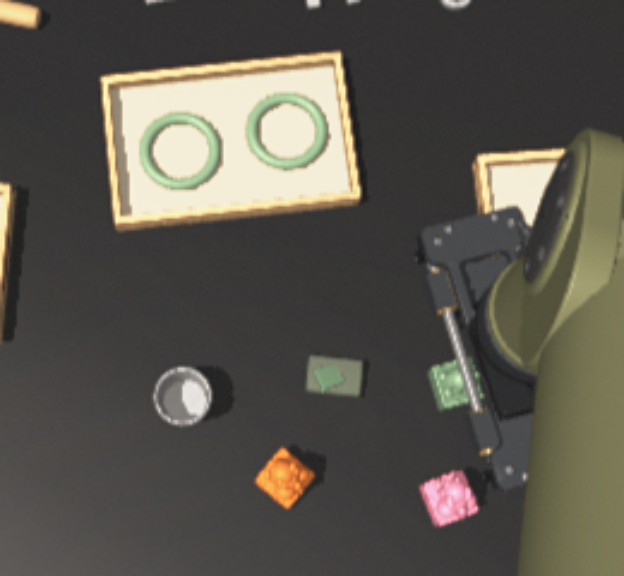

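Both bangles lie flat and apart, at crop (180,150) and (287,131). The gripper is over the green seal at (455,385), with the pink one at (450,498) clear. Descending.

move_arm(
  increments="-1 0 -15 0 0 0 60;0 0 -22 0 0 0 60;0 0 -22 0 0 0 60;0 0 -15 0 0 0 60;0 0 -10 0 0 0 60;0 0 -6 0 0 0 60;0 0 -2 0 0 0 60;0 0 0 0 0 0 60",
  grip_force=25,
)

```text
time: 25.4
position: [0.4398, -0.1763, 0.0065]
tool_rot: [1.983, 2.436, -0.0]
ft_force: [0.5, 0.0, 0.0]
grip_width: 0.762
grip_force: 0.0
```

move_arm(
  increments="0 0 0 0 0 0 60;0 0 0 0 0 0 255;0 0 0 0 0 0 255;0 0 0 0 0 0 255;0 0 0 0 0 0 255;0 0 0 0 0 0 255;0 0 0 0 0 0 255;0 0 0 0 0 0 255",
)

```text
time: 26.07
position: [0.4396, -0.1763, 0.0065]
tool_rot: [1.983, 2.436, 0.0]
ft_force: [-0.3, -0.2, 1.5]
grip_width: 0.413
grip_force: 25.0
```

move_arm(
  increments="0 0 5 0 0 0 255;0 0 12 0 0 0 255;0 0 22 0 0 0 255;0 0 28 0 0 0 255;0 0 28 0 0 0 255;0 0 18 0 0 0 255;3 10 7 0 0 0 255;6 20 0 0 0 -2 255",
)

```text
time: 26.73
position: [0.4492, -0.1489, 0.1291]
tool_rot: [2.029, 2.393, 0.003]
ft_force: [0.2, 0.4, -0.8]
grip_width: 0.414
grip_force: 25.0
```

move_arm(
  increments="9 30 0 0 0 -3 255;10 34 0 0 0 -3 255;10 34 0 0 0 -3 255;10 34 0 0 0 -3 255;10 34 0 0 0 -3.4 255;10 34 0 0 0 0 255;10 34 0 0 0 0 255;10 34 0 0 0 0 255",
)

```text
time: 27.4
position: [0.5273, 0.1232, 0.1264]
tool_rot: [-2.329, -2.108, 0.001]
ft_force: [-0.4, -0.4, -1.2]
grip_width: 0.411
grip_force: 25.0
```

move_arm(
  increments="10 34 0 0 0 0 255;10 34 0 0 0 0 255;10 34 0 0 0 0 255;8 24 0 0 0 0 255;5 16 0 0 0 0 255;1 2 0 0 0 0 255;0 0 0 0 0 0 255;0 0 0 0 0 0 255",
)

```text
time: 28.07
position: [0.5713, 0.2639, 0.126]
tool_rot: [2.33, 2.107, -0.003]
ft_force: [-0.0, -1.1, -1.3]
grip_width: 0.409
grip_force: 25.0
```

```bash
python3 - <<'E'
from h import *
st(); print(ctrl.get_state()["grip_width"])
E
```

```text
[571.3 263.9 126. ] yaw 174.2 tilt [-0.001 -0.002 -1.   ]
0.40901163218666303
```

move_arm(
  increments="0 1 -10 0 0 0 255;0 0 -20 0 0 0 255;0 0 -22 0 0 0 255;0 0 -20 0 0 0 255;0 0 -14 0 0 0 255;0 0 -10 0 0 0 255;0 0 -6 0 0 0 255;0 0 0 0 0 0 255",
)

```text
time: 28.73
position: [0.5707, 0.2654, 0.023]
tool_rot: [-2.33, -2.107, 0.004]
ft_force: [-0.2, 0.5, -2.3]
grip_width: 0.415
grip_force: 25.0
```

move_arm(
  increments="0 0 -4 0 0 0 255;0 0 -2 0 0 0 255;0 0 -1 0 0 0 255;0 0 -1 0 0 0 255;0 0 0 0 0 0 255;0 0 0 0 0 0 255;0 0 0 0 0 0 255;0 0 0 0 0 0 255",
)

```text
time: 29.4
position: [0.5716, 0.2668, 0.0166]
tool_rot: [2.329, 2.108, 0.001]
ft_force: [0.1, 0.1, -1.4]
grip_width: 0.412
grip_force: 25.0
```

move_arm(
  increments="0 0 -1 0 0 0 255;0 0 -1 0 0 0 255;0 0 -1 0 0 0 255;0 0 -1 0 0 0 255;0 0 0 0 0 0 255;0 0 0 0 0 0 255;0 0 0 0 0 0 255;0 0 0 0 0 0 255",
)

```text
time: 30.07
position: [0.5714, 0.2667, 0.0126]
tool_rot: [2.329, 2.108, 0.0]
ft_force: [-2.2, -0.9, 1.5]
grip_width: 0.409
grip_force: 25.0
```

move_arm(
  increments="0 0 0 0 0 0 110;0 0 0 0 0 0 90;0 0 0 0 0 0 80;0 0 0 0 0 0 80;0 0 0 0 0 0 80;0 0 0 0 0 0 80;0 0 5 0 0 0 80;0 0 10 0 0 0 80",
)

```text
time: 30.73
position: [0.5704, 0.2662, 0.0266]
tool_rot: [-2.329, -2.108, 0.004]
ft_force: [0.5, -0.4, -0.6]
grip_width: 0.682
grip_force: 0.0
```

move_arm(
  increments="0 0 20 0 0 0 80;0 0 30 0 0 0 80;0 0 30 0 0 0 80;-10 -10 20 0 0 0 80;-20 -25 10 0 0 0 80;-20 -30 0 0 0 0 80;-20 -30 0 0 0 0 80;-10 -25 0 0 0 0 80",
)

```text
time: 31.4
position: [0.4897, 0.145, 0.1387]
tool_rot: [2.329, 2.108, 0.001]
ft_force: [0.2, -0.9, 0.1]
grip_width: 0.686
grip_force: 0.0
```

move_arm(
  increments="0 -30 0 0 0 0 80;0 -30 0 0 0 0 80;0 -25 0 0 0 0 80;0 0 0 0 0 0 80;0 0 0 0 0 0 80;0 0 0 0 0 0 80;0 0 0 0 0 0 80;0 0 0 0 0 0 80",
)

```text
time: 32.07
position: [0.4915, 0.063, 0.1376]
tool_rot: [2.327, 2.111, 0.001]
ft_force: [0.3, 0.4, 0.1]
grip_width: 0.687
grip_force: 0.0
```

```bash
python3 - <<'E'
from h import *
st(); p=ctrl.get_image("scene"); cv2.imwrite("pics/p8.png",p["frame"][...,::-1])
p=ctrl.get_image("top"); w=cloud(p)
for c in((.591,.389),(.577,.325),(.571,.266)): L=near(w,c,.025,.05,.1); print(np.round(np.r_[np.median(L,0),L[:,2].max()],3), rect(near(w,c,.03,.03,.036)[:,:2]))
E
```

```text
[491.5  63.  137.6] yaw 174.4 tilt [ 0.  0. -1.]
[0.588 0.387 0.062 0.07 ] (array([591.7, 388.9]), array([35.9, 35.5]), 73.1)
[0.579 0.323 0.062 0.071] (array([578.8, 324.1]), array([34.5, 33.1]), 86.4)
[0.572 0.264 0.062 0.072] (array([573. , 265.4]), array([35.2, 35.4]), 86.0)
```

View pics/p8.png

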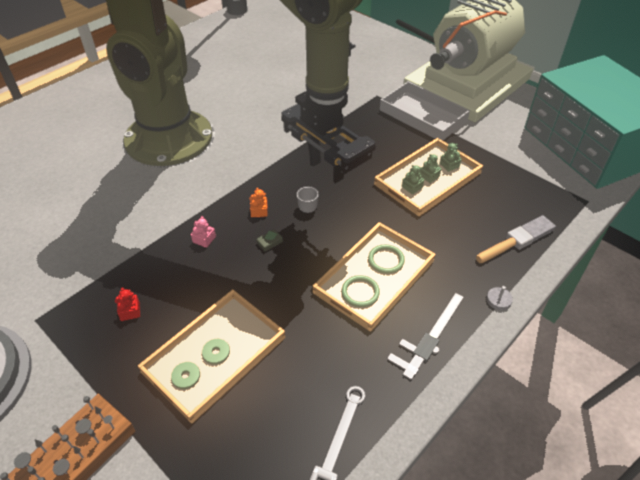

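All pieces are placed: seals upright at (412,180), (431,167) and (452,156), bangles flat at (385,258) and (360,290), discs flat at (216,351) and (185,375). The look-alikes, cup and offcut have not moved, and the arm is clear.

```bash
python3 -c "
from bench import ctrl
print(ctrl.close_job())"
```

```text
the job is handed in; nothing more can be done
None
```

I sorted all four jade pieces into their matching trays and handed the job in at about 32 s; the last pictures show the seals upright, the bangle and disc lying flat, and the pieces already in the trays where they were.

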